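Empty the drop-bottom bin of blue soap bars

ROBOT

A 6-joint arm with a two-finger parallel gripper is mounted at the origin on the work surface. World frame = base frame: x ahead of the robot, y to its left, z up, the work surface at z = 0. Lengths are in m, angles in rad, forces in N, time in s.
With the tool pointing down it reaches from about 0.275 to 0.775 m from the base axis. Payload 14.6 kg.
Tool frame: the origin (TCP) lies between the finger pads; the fingertips stand 19 mm ahead of it and the grasp point (between the pads) is the TCP; z points along the fingers, y is the direction in which the jaws open and shut (so a half turn about z gives the same grasp; the last joint's range is limited). The gripper opens to 85 mm and grips with 20 to 120 N. Pads are 22 mm wide; open, the fingers measure 114 mm over their backs; the gripper's body (76 mm by 85 mm) begins 54 mm behind the grasp point. The pads swing forward as they close: fully open they stand 13 mm farther back than shut.
Start: joints at [-1.411, 0.263, -0.048, 1.259, 0, 1.415], TCP at [0.163, -0.499, 0.25] pointing down, gripper open.
Joint ranges: [-2.65, 2.65], [-0.89, 1.7], [-1.18, 1.37], [-2.13, 2.11], [-1.35, 1.29], [-3.14, 3.14]. Speed limits (rad/s): [1.89, 1.89, 2.57, 2.79, 3.14, 3.14].

INTERFACE

Orientations are given as a 3x3 rotation matrix whose columns are the frame's x, y, z axes.
In Python, from cell import status, eyes, ctrl gives the robot as it stands.
- The arm moves only by the tool apply_moves, never from a script. Its argument "moves" is a list of rows, each a list of 6 numbers: the shift along the world's x, y, z in units of 40 mm (1.0 is 40 mm), then the turn, a rotation vector about the world's x, y, z in units of 5 degrees (1.0 is 5 degrees). A call has 1 to 20 rows; each row shifts and turns the commanded pose from where the row before left it; what a row does not reach is not made up. A row lasts 1/12 s, in which the tool goes at most 41.7 mm and 7.16 degrees, less where a joint would pass 70% of its speed; a pose out of reach is approached as far as the arm can. A call is refused whole if a number of a shift passes 1 or a number of a turn 1, either way. A call with a gripper value outside its range is refused whole. "gripper" is the finger opening in mm, from 0 to 85.4, set as the call begins (left out, the last holds). The fingers move at their own pace and stop on an object; "squeeze" is the grip in N (left out, the last holds). Time passes only in rows, so rows that do not move let the fingers close. It gives the time, the measured TCP pose, the force and the opening at its end, in the units of the state.
- status.observe(): the state, without advancing time (a new reading comes with each control period).
- eyes.get_image(name): name is "scene" or "top" or "wrist"; returns a dict with "img" (420x560x3 uint8, red, green, blue), "intrinsics" (3x3 intrinsics, pixels), "rvec" (rotation vector, rad) and "tvec" (3), from world to camera coordinates, as OpenCV has them. Camera axes: x right, y down, z forward; pixel columns grow to the right and rows downward; lengths in m; the calibration is good to about 2 mm. A picture is of the moment at which its call begins. There is no depth.
- ctrl.close_job(): hands the job in, once; it reports no verdict.
The state is a dict: "clock": time; "joint_positions": joint angles; "qd": joint speeds; "tau": joint torques, N m; "tool_pos": TCP position; "tool_rot": TCP orientation; "force": force on the tool from outside, world axes, zero at the start; "wrist_torque": the same for the moment, N m; "width": opening from 0.0 (shut) to 1.0 (fully open).
Only numpy, scipy, OpenCV 4.12 (cv2) and the standard library are available. Lean on these libraries where they do the work, as an engineer would, in place of code of your own. Each camera call takes 0.05 s, during which the arm holds its last target.

TASK

Two drop-bottom bins of soap stand side by side on the soap maker's bench, each over its own white tray. Pull out the latch bolt of the bin that holds the two blue bars, by its red upright handle, so that its floor swings open and drops both bars into the tray below. Leave the floor of the bin with the cream bars shut.

Things in the scene. Friction and masses are not known exactly. Their poses are not given: they have to be found in the camera images.
- blue_handle (a point): centre of the red upright grip of the blue bin's latch bolt: 14 mm (x) x 24 mm (y) x 40 mm high, top at 275 mm above the table, this point at 255; below it a 10 x 16 mm stem down to the bolt at 175 mm. 34 mm free between grip and bin wall, whose rim is at 255 mm. z up; the bolt pulls out level along -x, away from the bin (bin centre 105 mm along +x). Turns with the bin.
- blue_bolt (a joint): how far the bolt of the blue bin is pulled out, m: 0 to 0.005 at the start (latched), 0.045 at its stop. It slides with about 2 N of friction and stays where it is left; the floor lets go at about 0.026 and swings down by its own weight, away from the handle side.
- blue_soap_a: light blue soap bar, 45 x 70 x 25 mm, 80 g, loose; origin at its centre. Starts lying flat on the floor of the blue bin, 197 mm above the table.
- blue_soap_b: the second light blue soap bar, the same size, beside the first in the same bin; origin at its centre.
- blue_tray (a point): centre of the inner floor of the white tray under the blue bin, 8 mm above the table; inside 222 mm (x) x 158 mm (y), walls 41 mm high. x points away from the handle side, z up. The bin above is an open steel box, 126 x 114 mm inside, on four aluminium legs, its floor 185 mm above the table. Tray and bin are fixed to the table.
- cream_floor (a joint): angle of the hinged floor of the other bin, which looks the same, stands beside it (centres at least 290 mm apart) and holds two cream bars; rad, 0 shut, 1.45 hanging open.
Things that resemble listed ones, but are neither listed nor needed, are in the scene too. Leave any purple or yellow look-alike of the blue_soap_a alone.

How it is judged:
By the outcome, as a careful person would: the job done as asked, in the order asked, and still so for the second after the job is handed in, with the robot touching nothing.
It also fails if it takes over 29 s, if anything falls off the work surface, if the arm or the gripper's body presses on something with over 40 N, if the wrist force passes 120 N, or if a joint passes its speed limit or range.

## Working session

There is one attempt and no reset: what is moved stays moved. The work goes in short steps, Python scripts to look and compute and a tool call to move; the robot and the scene stay as the last step left them, time stands still between calls to the robot, and variables do not carry over. Pictures are saved under pics/ and viewed, and the job is handed in when it is done.

Besides the shell and the picture viewer there is one more tool, called as a command line: name --pt "numbers of a row" for each row, then --argument value for the rest. apply_moves: Moves the arm, as the interface text tells. Its arguments: {"type":"object","properties":{"moves":{"type":"array","items":{"type":"array","items":{"type":"number"}}},"gripper":{"type":"number"},"squeeze":{"type":"number"}},"required":["moves"]}

```bash
mkdir -p pics
cat > h.py <<'E'
import numpy as np, cv2, pickle
from cell import status, eyes, ctrl
def grab(name,tag):
    d=eyes.get_image(name); cv2.imwrite(f'pics/{tag}.png',cv2.cvtColor(d['img'],cv2.COLOR_RGB2BGR)); pickle.dump(d,open(f'pics/{tag}.pkl','wb')); return d
def load(tag): return pickle.load(open(f'pics/{tag}.pkl','rb'))
def ray(d,u,v):
    R=cv2.Rodrigues(np.array(d['rvec'],float))[0]; t=np.array(d['tvec'],float).ravel()
    return -R.T@t, R.T@np.linalg.inv(np.array(d['intrinsics']))@np.array([u,v,1.])
def plane(d,u,v,z):
    c,r=ray(d,u,v); return c+r*(z-c[2])/r[2]
def proj(d,P):
    return cv2.projectPoints(np.array(P,float).reshape(-1,3),np.array(d['rvec'],float),np.array(d['tvec'],float),np.array(d['intrinsics'],float),None)[0].reshape(-1,2)
def tri(d1,p1,d2,p2):
    a,r=ray(d1,*p1);b,s=ray(d2,*p2)
    k=np.linalg.lstsq(np.c_[r,-s],b-a,rcond=None)[0]
    return (a+k[0]*r+b+k[1]*s)/2, np.linalg.norm(a+k[0]*r-b-k[1]*s)
E
python3 - <<'E'
from h import *
a=grab('scene','s0');b=grab('top','t0')
print(status.observe())
def red(d):
    h=cv2.cvtColor(d['img'],cv2.COLOR_RGB2HSV)
    m=(((h[...,0]<8)|(h[...,0]>172))&(h[...,1]>140)&(h[...,2]>70)).astype(np.uint8)
    n,l,st,c=cv2.connectedComponentsWithStats(m)
    for i in range(1,n):
        if st[i,4]>15: print(st[i],c[i])
for d in(a,b): red(d);print(ray(d,280,210))
cv2.imwrite('pics/v0.png',cv2.cvtColor(np.vstack([a['img'],b['img']]),cv2.COLOR_RGB2BGR)) if 0 else None
E
```

```text
{'clock': 0.1, 'joint_positions': array([-1.41129387e+00,  2.63524474e-01, -4.88717794e-02,  1.25940509e+00,
       -1.11796080e-05,  1.41552690e+00]), 'qd': array([-0.00096546, -0.00042901,  0.00249735,  0.00094848,  0.00033908,
        0.00026629]), 'tau': array([ 5.61529101e-03, -6.38575244e+01,  3.85064471e+01,  9.99780837e-03,
        1.42766660e-05, -1.75046068e-05]), 'tool_pos': array([ 0.16251069, -0.49897576,  0.2498482 ]), 'tool_rot': array([[ 9.50867039e-01,  3.09599491e-01, -1.70661808e-04],
       [ 3.09599505e-01, -9.50866534e-01,  9.90485801e-04],
       [ 1.44377299e-04, -9.94657112e-04, -9.99999495e-01]]), 'force': array([ 0.01171201, -0.75712866, -0.96946201]), 'wrist_torque': array([ 0.01012974,  0.06086686, -0.04063738]), 'width': 0.9961078428408103}
[258 108   9   6  32] [262.09375 110.40625]
[347 163  11   7  50] [352.54 166.08]
(array([1.13718515, 0.42038607, 0.9705344 ]), array([-0.48069414, -0.38843265, -0.78639294]))
[242 256  11   8  59] [247.08474576 259.52542373]
[364 263  11   7  58] [369.10344828 266.06896552]
(array([0.51896157, 0.04552632, 1.20135141]), array([ 0.11410106,  0.00319599, -0.99359201]))
```

View pics/s0.png

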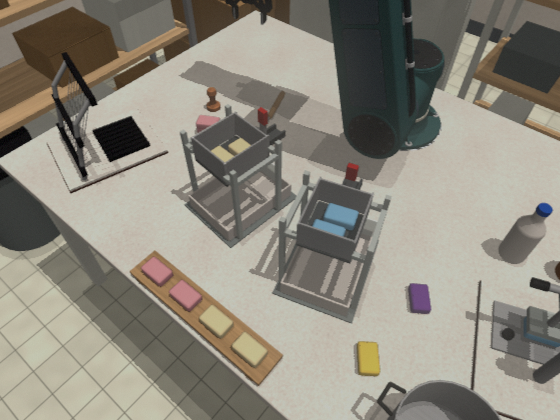

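View pics/t0.png

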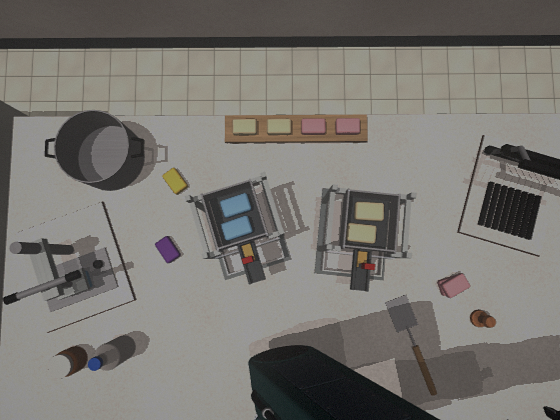

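The scene view shows the blue bars at (335,222) with the red handle at (352,166). The top view shows them at (236,215) with the red handle at (247,260). The cream bin's handle is at (262,110) in scene and (369,266) in top. I'll enlarge the blue handle to confirm it, then measure.

Run:
```python
from h import *
a=load('s0');b=load('t0')
A=cv2.resize(a['img'][130:270,270:400],None,fx=3,fy=3,interpolation=cv2.INTER_CUBIC)
B=cv2.resize(b['img'][170:290,185:300],None,fx=3.5,fy=3.5,interpolation=cv2.INTER_CUBIC)
cv2.imwrite('pics/c0.png',cv2.cvtColor(np.hstack([A[:420],B[:420]]),cv2.COLOR_RGB2BGR))
print('blue',tri(a,(352.5,166.1),b,(247.1,259.5)),'top@.275',plane(b,247.1,259.5,.27))
print('cream',tri(a,(262.1,110.4),b,(369.1,266)),plane(b,369.1,266,.27))
# soaps
for d in (a,b):
    h=cv2.cvtColor(d['img'],cv2.COLOR_RGB2HSV)
    m=((h[...,0]>95)&(h[...,0]<115)&(h[...,1]>80)&(h[...,2]>120)).astype(np.uint8)
    n,l,st,c=cv2.connectedComponentsWithStats(m)
    for i in range(1,n):
        if st[i,4]>80: print(st[i],c[i],plane(d,*c[i],.2095))
```

```text
blue (array([0.51491962, 0.12163525, 0.27304615]), np.float64(0.0031116697867331457)) top@.275 [0.51412488 0.12324127 0.27      ]
cream (array([ 0.4991978 , -0.15197607,  0.27393628]), np.float64(0.00393617482696524)) [ 0.49801585 -0.15113981  0.27      ]
[324 203  34  23 479] [340.96868476 214.15031315] [0.59629668 0.15374278 0.2095    ]
[539 203  13  10 100] [545.24 207.42] [0.29302954 0.4902153  0.2095    ]
[313 219  32  17 261] [329.09195402 226.7164751 ] [0.64032812 0.15341821 0.2095    ]
[221 193  29  24 346] [235.01734104 203.33815029] [0.6498021  0.15800354 0.2095    ]
[222 216  29  24 307] [235.88925081 225.82084691] [0.59497646 0.15560164 0.2095    ]
```

View pics/c0.png

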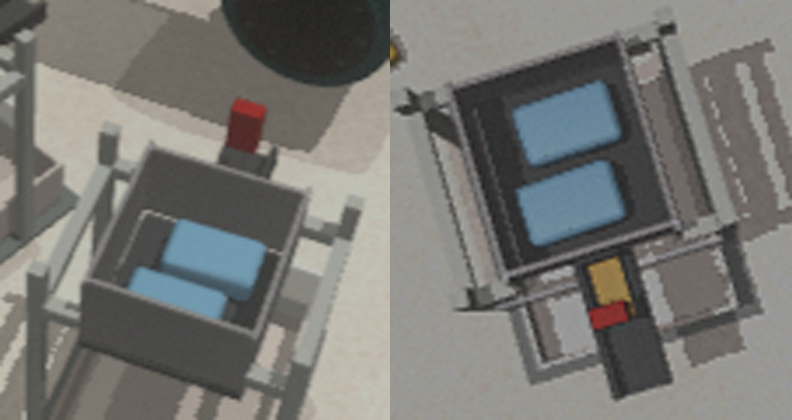

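Run:
```python
from h import *
b=load('t0');a=load('s0')
C=np.array([[452,87],[617,38],[678,228],[508,278]],float); C[:,0]-=390; C=C/3.5+[185,170]
P=np.array([plane(b,*c,.255) for c in C]);print(P,P.mean(0))
# away-from-handle direction: near edge(2,3)->far edge(0,1)
x=(P[0]+P[1]-P[2]-P[3]);x/=np.linalg.norm(x)
y=P[0]-P[1];y/=np.linalg.norm(y)
print('x dir',x,np.degrees(np.arctan2(x[1],x[0])),'y',np.degrees(np.arctan2(y[1],y[0])), [np.linalg.norm(P[i]-P[i-1]) for i in range(4)])
ang=(np.arctan2(x[1],x[0])+np.arctan2(y[1],y[0])-np.pi/2)/2
print(np.degrees(ang)); X=np.array([np.cos(ang),np.sin(ang),0])
print('handle from bin',P.mean(0)-.105*X)
h=cv2.cvtColor(b['img'],cv2.COLOR_RGB2HSV)
# corners of red blob in both
for d,r in((a,(330,150,375,180)),(b,(235,245,260,270))):
    h=cv2.cvtColor(d['img'],cv2.COLOR_RGB2HSV)
    m=(((h[...,0]<8)|(h[...,0]>172))&(h[...,1]>120)).astype(np.uint8)
    m2=np.zeros_like(m);m2[r[1]:r[3],r[0]:r[2]]=m[r[1]:r[3],r[0]:r[2]]
    print(cv2.minAreaRect(np.argwhere(m2)[:,::-1].astype(np.float32)), np.argwhere(m2).min(0),np.argwhere(m2).max(0))
# predicted grip projection for candidate
Y=np.array([-X[1],X[0],0])
for ctr in ([.512,.121,.255],P.mean(0)-.105*X):
    pts=[np.array(ctr)+sx*.007*X+sy*.012*Y+[0,0,sz*.02] for sx in(-1,1) for sy in(-1,1) for sz in(-1,1)]
    for d in(a,b): q=proj(d,pts);print(q.min(0),q.max(0))
```

```text
[[0.66411548 0.22805643 0.255     ]
 [0.69646251 0.11850889 0.255     ]
 [0.56955262 0.07815662 0.255     ]
 [0.53740463 0.18968394 0.255     ]] [0.61688381 0.15360147 0.255     ]
x dir [0.95504827 0.29645034 0.        ] 17.244526294582727 y 106.45073424845941 [np.float64(0.13239369088919492), np.float64(0.11422343298476147), np.float64(0.13317066214515766), np.float64(0.11606824127405359)]
16.84763027152108
handle from bin [0.51639053 0.12316958 0.255     ]
((351.2059326171875, 171.17648315429688), (10.6715669631958, 15.764815330505371), 14.03624439239502) [163 346] [179 358]
((246.85000610351562, 259.5500183105469), (6.008327484130859, 10.119288444519043), 71.56504821777344) [256 242] [263 252]
[345.39727027 160.99718238] [360.0476223  180.71157719]
[241.88455552 255.87214349] [255.08889846 265.05928806]
[345.10173407 162.55521701] [359.78927083 182.30310822]
[240.92407184 253.91177235] [254.16160726 263.09033398]
```

The measurements agree: the triangulated handle lies within 2 mm of the position inferred from the bin. The grip is at about (0.514, 0.122, 0.255), the bin is yawed about 17°, and the tool is already at 18°. The grip at top (247,260) belongs to the bin with the two blue bars. I'll rise and then cross.

apply_moves --pt "0 0 0.95 0 0 -0.2" --pt "0 0 0.95 0 0 0" --pt "0 0 0.95 0 0 0" --pt "0 0 0.95 0 0 0" --gripper 70

```text
clock: 0.43
tool_pos: [0.1624, -0.4985, 0.4039]
tool_rot: [[0.956, 0.293, -0.0], [0.293, -0.956, 0.0], [0.0, -0.0, -1.0]]
force: [0.6, -0.7, 0.7]
width: 0.817
```

apply_moves --pt "0.44 0.77 0 0 0 0" --pt "0.44 0.77 0 0 0 0" --pt "0.44 0.77 0 0 0 0" --pt "0.44 0.77 0 0 0 0" --pt "0.44 0.77 0 0 0 0" --pt "0.44 0.77 0 0 0 0" --pt "0.44 0.77 0 0 0 0" --pt "0.44 0.77 0 0 0 0" --pt "0.44 0.77 0 0 0 0" --pt "0.44 0.77 0 0 0 0" --pt "0.44 0.77 0 0 0 0" --pt "0.44 0.77 0 0 0 0" --pt "0.44 0.77 0 0 0 0" --pt "0.44 0.77 0 0 0 0" --pt "0.44 0.77 0 0 0 0" --pt "0.44 0.77 0 0 0 0" --pt "0.44 0.77 0 0 0 0" --pt "0.44 0.77 0 0 0 0" --pt "0.44 0.77 0 0 0 0" --pt "0 0 0 0 0 0"

```text
clock: 2.1
tool_pos: [0.4988, 0.0902, 0.4009]
tool_rot: [[0.955, 0.296, -0.002], [0.296, -0.955, 0.001], [-0.001, -0.002, -1.0]]
force: [0.4, -0.6, 0.8]
width: 0.82
```

apply_moves --pt "0.38 0.8 0 0 0 0" --pt "0 0 -0.9 0 0 0" --pt "0 0 0 0 0 0"

```text
clock: 2.35
tool_pos: [0.51, 0.1188, 0.36]
tool_rot: [[0.955, 0.295, -0.011], [0.295, -0.956, -0.001], [-0.01, -0.002, -1.0]]
force: [-1.8, -0.4, -3.0]
width: 0.813
```

Run:
```python
from h import *
w=grab('wrist','w1');grab('scene','s1')
print(status.observe()['tool_pos'])
h=cv2.cvtColor(w['img'],cv2.COLOR_RGB2HSV)
m=(((h[...,0]<8)|(h[...,0]>172))&(h[...,1]>120)&(h[...,2]>60)).astype(np.uint8)
n,l,st,c=cv2.connectedComponentsWithStats(m)
for i in range(1,n):
    if st[i,4]>30: print(st[i],c[i],plane(w,*c[i],.275))
X=np.array([.957,.29,0]);Y=np.array([-.29,.957,0])
top=[np.array([.514,.122,.275])+sx*.007*X+sy*.012*Y for sx,sy in((-1,-1),(-1,1),(1,1),(1,-1))]
print(proj(w,top))
```

```text
[0.5113633  0.11776855 0.3661139 ]
[260 186  33  30 923] [275.8396533  200.85157096] [0.51945141 0.1222693  0.275     ]
[542 285  18  24 270] [551.94814815 294.63703704] [ 0.51008944 -0.10776616  0.275     ]
[[290.48467069 217.17634896]
 [257.41099252 216.99286023]
 [257.14394294 198.45319672]
 [290.83842483 198.64080755]]
```

View pics/w1.png

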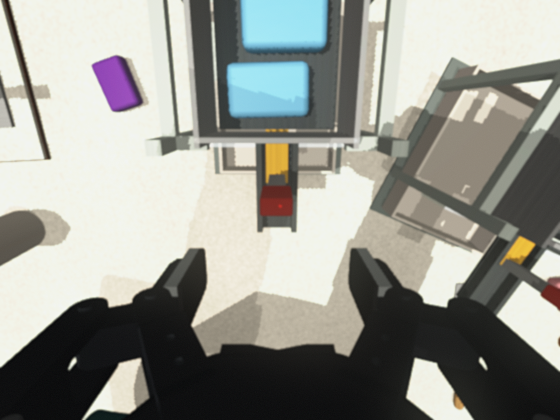

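The wrist view shows the blue bin ahead with the red grip at (276,201), pixels 260-293 by 186-216. The predicted top face is close to it. I'll enlarge it to tell the top face from the side.

Run:
```python
from h import *
w=load('w1')
cv2.imwrite('pics/c1.png',cv2.cvtColor(cv2.resize(w['img'][120:240,210:340],None,fx=5,fy=5,interpolation=cv2.INTER_NEAREST),cv2.COLOR_RGB2BGR))
print('cam',ray(w,280,210))
print(proj(w,[.514,.122,.275]),proj(w,[.514,.122,.235]))
print(w['img'][180:222,276].tolist())
```

```text
cam (array([0.57888715, 0.13924843, 0.48312852]), array([-0.29722291, -0.09978438, -0.94992517]))
[[273.96960859 207.90198566]] [[274.529245   193.37392538]]
[[80, 77, 72], [82, 80, 74], [82, 79, 74], [82, 80, 75], [81, 76, 71], [86, 65, 59], [92, 49, 44], [94, 40, 34], [94, 39, 33], [95, 40, 35], [94, 40, 35], [94, 40, 33], [96, 42, 36], [95, 41, 36], [95, 42, 34], [96, 43, 36], [96, 42, 36], [102, 44, 37], [111, 42, 36], [121, 44, 37], [126, 45, 38], [128, 47, 40], [127, 46, 39], [126, 45, 39], [125, 46, 39], [126, 46, 39], [125, 46, 38], [125, 46, 40], [125, 48, 41], [125, 46, 39], [125, 47, 40], [126, 49, 43], [125, 48, 42], [125, 48, 41], [121, 49, 42], [111, 60, 54], [96, 79, 73], [92, 92, 85], [91, 94, 88], [91, 93, 86], [89, 91, 85], [92, 94, 88]]
```

View pics/c1.png

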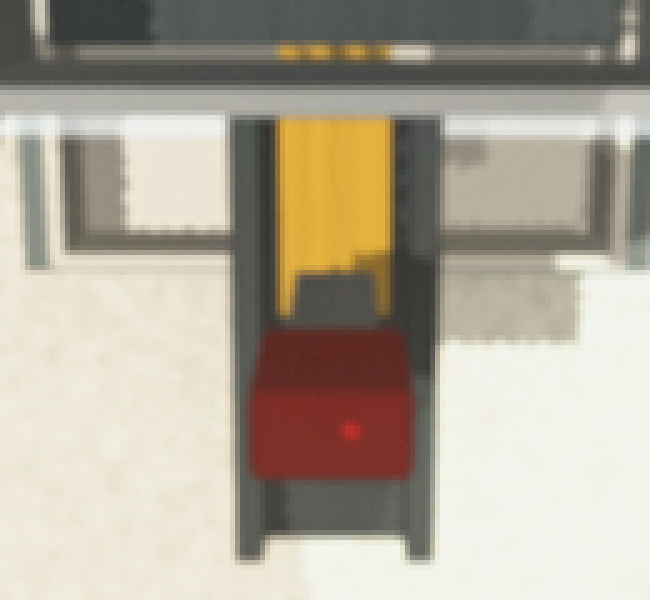

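The top face is centred at (276.3, 206.7), which gives a grip centre of about (0.515, 0.1205). Descending.

apply_moves --pt "0.1 0.07 -0.5 0 0 0" --pt "0 0 -0.6 0 0 0" --pt "0 0 -0.6 0 0 0" --pt "0 0 -0.5 0 0 0" --pt "0 0 -0.4 0 0 0" --pt "0 0 0 0 0 0" --pt "0 0 0 0 0 0"

```text
clock: 3.03
tool_pos: [0.5168, 0.1202, 0.2642]
tool_rot: [[0.956, 0.292, 0.002], [0.292, -0.956, 0.0], [0.002, 0.0, -1.0]]
force: [1.4, 0.3, -0.0]
width: 0.821
```

Run:
```python
from h import *
w=grab('wrist','w2');o=status.observe();print(o['tool_pos'],o['force'])
```

```text
[0.51707361 0.1203916  0.26455797] [-0.1174478  -0.02777769 -0.39147468]
```

View pics/w2.png

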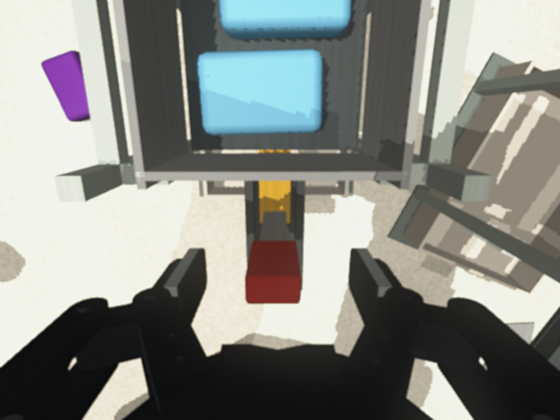

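The grip at (273,272) sits between the pads at (185,275) and (370,275), centred in the jaws. I'll go down a little and close.

apply_moves --pt "-0.03 0 -0.2 0 0 0" --pt "0 0 0 0 0 0" --pt "0 0 0 0 0 0"

```text
clock: 3.33
tool_pos: [0.515, 0.1207, 0.2547]
tool_rot: [[0.956, 0.293, 0.0], [0.293, -0.956, 0.0], [0.0, 0.0, -1.0]]
force: [-0.6, -0.5, 0.1]
width: 0.819
```

apply_moves --pt "0 0 0 0 0 0" --pt "0 0 0 0 0 0" --pt "0 0 0 0 0 0" --pt "0 0 0 0 0 0" --pt "0 0 0 0 0 0" --pt "0 0 0 0 0 0" --pt "0 0 0 0 0 0" --pt "0 0 0 0 0 0" --gripper 15 --squeeze 30

```text
clock: 4.0
tool_pos: [0.5148, 0.1217, 0.2546]
tool_rot: [[0.956, 0.294, 0.0], [0.294, -0.956, 0.002], [0.001, -0.002, -1.0]]
force: [-1.9, 7.3, 3.2]
width: 0.278
```

The opening is 23.7 mm, so it holds the 24 mm grip. I'll pull about 37 mm along -x of the bin.

apply_moves --pt "-0.11 -0.034 0 0 0 0" --pt "-0.11 -0.034 0 0 0 0" --pt "-0.11 -0.034 0 0 0 0" --pt "-0.11 -0.034 0 0 0 0" --pt "-0.11 -0.034 0 0 0 0" --pt "-0.11 -0.034 0 0 0 0" --pt "-0.11 -0.034 0 0 0 0" --pt "-0.11 -0.034 0 0 0 0" --pt "0 0 0 0 0 0" --pt "0 0 0 0 0 0" --pt "0 0 0 0 0 0" --pt "0 0 0 0 0 0"

```text
clock: 5.0
tool_pos: [0.4793, 0.1108, 0.2546]
tool_rot: [[0.956, 0.294, -0.0], [0.294, -0.956, 0.002], [0.0, -0.002, -1.0]]
force: [-3.9, 8.4, 5.0]
width: 0.276
```

Run:
```python
from h import *
a=grab('scene','s2');b=grab('wrist','w3');t=grab('top','t2')
A=cv2.resize(a['img'][100:330,180:410],(400,400),interpolation=cv2.INTER_CUBIC)
B=cv2.resize(t['img'][160:300,180:320],(400,400),interpolation=cv2.INTER_CUBIC)
cv2.imwrite('pics/c2.png',cv2.cvtColor(np.hstack([A,B]),cv2.COLOR_RGB2BGR))
```

```text
(no output)
```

View pics/c2.png

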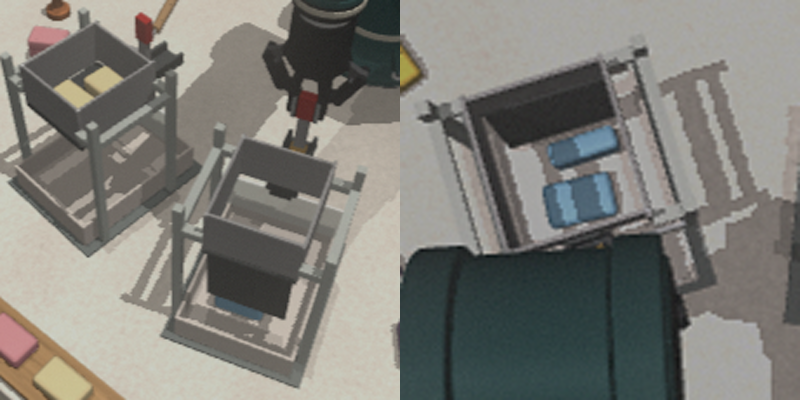

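View pics/w3.png

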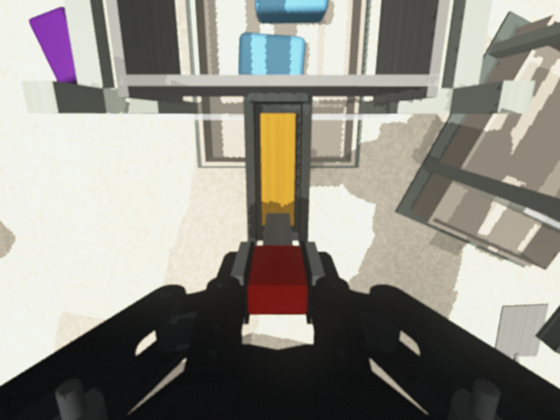

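The blue bin's floor hangs open and both blue bars lie in the tray below. The cream floor is still shut with its bars on it. I'll let go and lift clear.

apply_moves --pt "0 0 0 0 0 0" --pt "0 0 0 0 0 0" --pt "0 0 0 0 0 0" --pt "0 0 0 0 0 0" --pt "0 0 0 0 0 0" --pt "0 0 0 0 0 0" --gripper 70

```text
clock: 5.65
tool_pos: [0.4798, 0.1099, 0.2542]
tool_rot: [[0.956, 0.293, -0.0], [0.293, -0.956, -0.0], [-0.0, 0.0, -1.0]]
force: [-0.4, 0.6, -0.9]
width: 0.822
```

apply_moves --pt "0 0 0.4 0 0 0" --pt "0 0 0.7 0 0 0" --pt "0 0 0.8 0 0 0" --pt "0 0 0.8 0 0 0" --pt "0 -0.8 0.5 0 0 0" --pt "0 -0.8 0 0 0 0" --pt "0 -0.8 0 0 0 0" --pt "0 -0.8 0 0 0 0" --pt "0 -0.8 0 0 0 0" --pt "-0.4 -0.8 0 0 0 0" --pt "-0.4 -0.8 0 0 0 0" --pt "-0.4 -0.8 0 0 0 0" --pt "0 0 0 0 0 0" --pt "0 0 0 0 0 0" --pt "0 0 0 0 0 0" --pt "0 0 0 0 0 0"

```text
clock: 6.98
tool_pos: [0.4321, -0.1454, 0.3823]
tool_rot: [[0.956, 0.294, 0.0], [0.294, -0.956, 0.0], [0.0, -0.0, -1.0]]
force: [0.1, 0.3, -0.1]
width: 0.823
```

Run:
```python
from h import *
a=grab('scene','s3');t=grab('top','t3')
A=cv2.resize(a['img'][100:330,180:410],(400,400),interpolation=cv2.INTER_CUBIC)
B=cv2.resize(t['img'][160:300,180:320],(400,400),interpolation=cv2.INTER_CUBIC)
cv2.imwrite('pics/c3.png',cv2.cvtColor(np.hstack([A,B]),cv2.COLOR_RGB2BGR))
h=cv2.cvtColor(t['img'],cv2.COLOR_RGB2HSV)
m=((h[...,0]>95)&(h[...,0]<115)&(h[...,1]>80)&(h[...,2]>60)).astype(np.uint8)
n,l,st,c=cv2.connectedComponentsWithStats(m)
for i in range(1,n):
    if st[i,4]>60: print(st[i],c[i],plane(t,*c[i],.03))
o=status.observe();print(o['clock'],o['tool_pos'],o['force'],abs(o['qd']).max())
```

```text
[232 204  24  14 118] [244.72881356 209.6440678 ] [0.65509169 0.15041529 0.03      ]
[ 88 358  13  13 134] [ 93.80597015 363.84328358] [0.22834069 0.56646068 0.03      ]
7.0833 [ 0.43214424 -0.1451991   0.38225824] [ 0.25325817  0.30220736 -0.93608357] 0.0032067850013936176
```

View pics/c3.png

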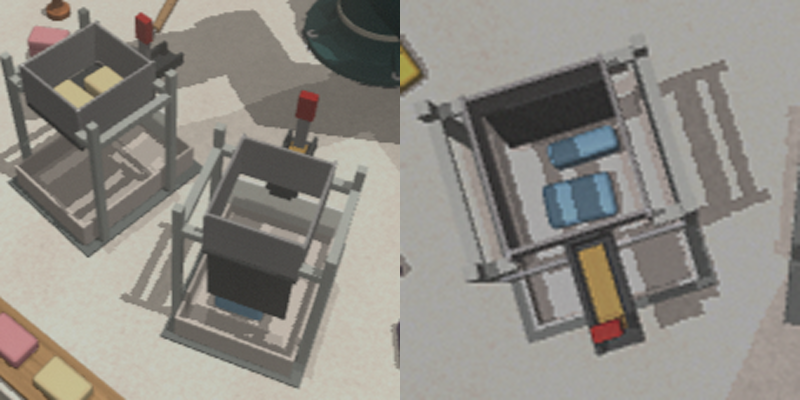

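View pics/t3.png

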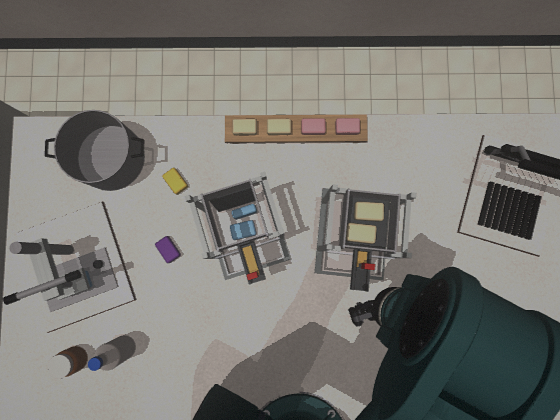

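Both blue bars are at rest in the tray at (244,211) and (243,230). The arm is clear, and the cream bars at (369,211) and (362,233) are still on their shut floor.

```bash
python3 -c "
from cell import ctrl
print(ctrl.close_job())"
```

```text
the job is handed in; nothing more can be done
None
```

I pulled the blue bin's latch bolt out about 37 mm by its red handle. The floor swung open and both blue bars dropped into the tray below. I then let go, moved the arm clear, and handed the job in at about 7.1 s of the 29 s allowed.

- **Blue bars:** the last pictures show both lying still in the blue tray, unchanged between the views before and after I let go. The colour mask picked out only one of them because the other is in shade, so the second is confirmed by eye only.
- **Cream bin:** its floor is still shut, with both cream bars on it.
- **Forces:** the end-of-move readings stayed under about 11 N, and the arm was touching nothing at the end.
- **Position checks:** the handle position from two camera views agreed within about 2 mm with the one worked out from the bin. The wrist camera then corrected it by about 2 mm before I gripped.

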